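# Rack the cleaned microscope objectives by length

## Robot

A 6-joint arm with a two-finger parallel gripper is mounted at the origin on the work surface. World frame = base frame: x ahead of the robot, y to its left, z up, the work surface at z = 0. Lengths are in mm, angles in rad, forces in N, time in s.
With the tool pointing down it reaches from about 325 to 1000 mm from the base axis. Payload 5.1 kg.
Tool frame: the origin (TCP) lies on the centre line of the jaws, within the pads' length; the fingertips stand 22 mm ahead of it and the grasp point (between the pads) lies 3 mm ahead of it; z points along the fingers, y is the direction in which the jaws open and shut (so a half turn about z gives the same grasp; the last joint's range is limited). The gripper opens to 85 mm and grips with 20 to 120 N. Pads are 22 mm wide; open, the fingers measure 114 mm over their backs; the gripper's body (76 mm by 85 mm) begins 54 mm behind the grasp point. The pads swing forward as they close: fully open they stand 13 mm farther back than shut.
Start: joints at [1.153, 0.124, 1.65, -0, 1.367, -0.083], TCP at [213.598, 613.89, 253.322] pointing down, gripper open.
Joint ranges: [-2.61, 2.61], [-1.02, 2.33], [0.03, 2.71], [-1.35, 4.49], [0.32, 2.68], [-2.91, 2.91]. Speed limits (rad/s): [2.57, 2.57, 3.14, 3.14, 3.14, 3.14].

## Interface

Orientations are given as a rotation vector (axis times angle).
In Python, from rig import status, optics, ctrl gives the robot as it stands.
- The arm moves only by the tool send_rows, never from a script. Its argument "plan" is a list of rows, each a list of 6 numbers: the shift along the world's x, y, z in m, then the turn, a rotation vector about the world's x, y, z in rad. In form: [[tx, ty, tz, rx, ry, rz], ...]. A call has 1 to 10 rows; each row is the pose to reach, as a shift and turn from the pose commanded when the call began; what a row does not reach only later rows make up. A row lasts 1/10 s, in which the tool goes at most 50 mm and 8.59 degrees, less where a joint would pass 70% of its speed; a pose out of reach is approached as far as the arm can. A call with a gripper value outside its range is refused whole. "hand" is the opening, from -1 (shut) to 1 (fully open), so that 0 is half open, set as the call begins (left out, the last holds). The fingers move at their own pace and stop on an object; "newtons" is the grip in N (left out, the last holds). Time passes only in rows, so rows that repeat a pose let the fingers close. It gives the time, the measured TCP pose, the force and the opening at its end, in the units of the state.
- status.observe(): the state, without advancing time (a new reading comes with each control period).
- optics.grab_frame(name): name is "scene" or "top"; returns a dict with "img" (384x512x3 uint8, red, green, blue), "mtx" (3x3 intrinsics, pixels), "world_to_cam" (4x4, takes a point from world to camera coordinates). Camera axes: x right, y up, looking along -z (the intrinsics and any distortion apply to the point x, -y, -z); pixel columns grow to the right and rows downward; lengths in mm; the calibration is good to about 2 mm. A picture is of the moment at which its call begins. There is no depth.
- ctrl.finish_job(): hands the job in, once; it reports no verdict.
The state is a dict: "time": time; "joint_pos": joint angles; "joint_velocities": joint speeds; "joint_efforts": joint torques, N m; "position": TCP position; "tcp_rot": TCP orientation; "ft_force": force on the tool from outside, world axes, zero at the start; "wrist_torque": the same for the moment, N m; "opening": opening from 0.0 (shut) to 1.0 (fully open).
Only numpy, scipy, OpenCV 4.12 (cv2) and the standard library are available. Lean on these libraries where they do the work, as an engineer would, in place of code of your own. Each camera call takes 0.05 s, during which the arm holds its last target.

## Task

The four microscope objectives on the pale green mat have been cleaned: put them away in the white rack in order of length, the shortest in the well at the rack's red end and the longest at the other end, each standing upright on its thread, flat on the felt. Keep them upright and set them down gently without dropping any, and leave the eyepiece and the forceps on the mat where they are.

Things in the scene. Friction and masses are not known exactly. Their poses are not given: they have to be found in the camera images.
- objective_red: Microscope objective, the shortest: 36 mm tall, about 80 g, standing on its thread on the mat, lens up. Round about z (up): brass thread 25 mm across up to 6 mm, metal barrel 28 mm across up to 30 mm (grip here), a red ring at the barrel's upper edge, seen from above; above it a nose 21 mm wide narrowing to 13 mm. Origin: centre of the underside.
- objective_yellow: Microscope objective, the second shortest: 45 mm tall, about 100 g, standing on its thread on the mat, lens up. Round about z (up): brass thread 25 mm across up to 6 mm, metal barrel 28 mm across up to 34.5 mm (grip here), a yellow ring at the barrel's upper edge, seen from above; above it a nose 21 mm wide narrowing to 13 mm. Origin: centre of the underside.
- objective_green: Microscope objective, the second longest: 54 mm tall, about 120 g, standing on its thread on the mat, lens up. Round about z (up): brass thread 25 mm across up to 6 mm, metal barrel 28 mm across up to 39 mm (grip here), a green ring at the barrel's upper edge, seen from above; above it a nose 21 mm wide narrowing to 13 mm. Origin: centre of the underside.
- objective_blue: Microscope objective, the longest: 63 mm tall, about 139 g, standing on its thread on the mat, lens up. Round about z (up): brass thread 25 mm across up to 6 mm, metal barrel 28 mm across up to 43.5 mm (grip here), a blue ring at the barrel's upper edge, seen from above; above it a nose 21 mm wide narrowing to 13 mm. Origin: centre of the underside.
- seat_1: Seat of the fixed rack, the one at the red end: grey felt disc 41 mm across, 2 mm thick, in a well. Origin: centre of its underside. Felt surface 2 mm above the origin, white rim of the well 6 mm above the origin (fingertips must stay above the rim). x axis: along the row, away from the red end; z up. Wells 42 mm across, 56 mm apart in line; white rack 64 mm wide, 20 mm high, 254 mm long with its 20 mm red end.
- seat_2: Seat of the fixed rack, the second from the red end: grey felt disc 41 mm across, 2 mm thick, in a well. Origin: centre of its underside. Felt surface 2 mm above the origin, white rim of the well 6 mm above the origin (fingertips must stay above the rim). x axis: along the row, away from the red end; z up. Wells 42 mm across, 56 mm apart in line; white rack 64 mm wide, 20 mm high, 254 mm long with its 20 mm red end.
- seat_3: Seat of the fixed rack, the third from the red end: grey felt disc 41 mm across, 2 mm thick, in a well. Origin: centre of its underside. Felt surface 2 mm above the origin, white rim of the well 6 mm above the origin (fingertips must stay above the rim). x axis: along the row, away from the red end; z up. Wells 42 mm across, 56 mm apart in line; white rack 64 mm wide, 20 mm high, 254 mm long with its 20 mm red end.
- seat_4: Seat of the fixed rack, the last, at the plain white end: grey felt disc 41 mm across, 2 mm thick, in a well. Origin: centre of its underside. Felt surface 2 mm above the origin, white rim of the well 6 mm above the origin (fingertips must stay above the rim). x axis: along the row, away from the red end; z up. Wells 42 mm across, 56 mm apart in line; white rack 64 mm wide, 20 mm high, 254 mm long with its 20 mm red end.
- eyepiece: Black eyepiece standing upright among the objectives on the mat: 37 mm across, 46 mm tall, steel lower tube 23 mm across for the lowest 18 mm. Origin: centre of its underside. Not part of the job; stays where it is.
- forceps: Dark steel forceps lying on the far part of the mat (the side away from the robot), about 128 mm long, 12 mm wide, 6 mm high. Origin: underside, about the middle; long along its y axis. Not part of the job; stays where it is. The mat is a fixed pale green sheet 310 mm by 250 mm, 3 mm thick.

How it is judged (in metres and radians):
At the end, for the whole second after the job is handed in: Each objective stands upright (within about 7 degrees) and at rest on the felt of its own seat, centre within 12 mm of the seat's centre and its thread down in the well (origin less than 4.5 mm above the seat's origin): red ring on seat_1, yellow on seat_2, green on seat_3, blue on seat_4 (horizontal distance between objective_red and seat_1 below 0.012 m and z of objective_red in the frame of seat_1 below 0.0045 m and angle between each of objective_red, objective_yellow, objective_green, objective_blue's own z axis and vertical below 0.12 rad and linear speed of each of objective_red, objective_yellow, objective_green, objective_blue below 0.02 m/s and horizontal distance between objective_yellow and seat_2 below 0.012 m and z of objective_yellow in the frame of seat_2 below 0.0045 m and horizontal distance between objective_green and seat_3 below 0.012 m and z of objective_green in the frame of seat_3 below 0.0045 m and horizontal distance between objective_blue and seat_4 below 0.012 m and z of objective_blue in the frame of seat_4 below 0.0045 m); the robot touches nothing.
It fails at once if an objective is tipped over (leans more than 45 degrees) (angle between any of objective_red, objective_yellow, objective_green, objective_blue's own z axis and vertical above 0.79 rad).
It fails at once if an objective is dropped (falls freely, faster than 0.6 m/s, as from about 2 cm) ((contact force between objective_red and anything else below 0.05 N and linear speed of objective_red above 0.6 m/s) or (contact force between objective_yellow and anything else below 0.05 N and linear speed of objective_yellow above 0.6 m/s) or (contact force between objective_green and anything else below 0.05 N and linear speed of objective_green above 0.6 m/s) or (contact force between objective_blue and anything else below 0.05 N and linear speed of objective_blue above 0.6 m/s)).
It fails at once if the eyepiece or the forceps is pushed more than 30 mm from its place, or the eyepiece is knocked over (distance of any of eyepiece, forceps from where it was at the start of the episode above 0.03 m or angle between eyepiece's own z axis and vertical above 0.6 rad).
It also fails if it takes over 109 s, if anything falls off the work surface, if the arm or the gripper's body presses on something with over 40 N, if the wrist force passes 120 N, or if a joint passes its speed limit or range.

## Working session

There is one attempt and no reset: what is moved stays moved. The work goes in short steps, Python scripts to look and compute and a tool call to move; the robot and the scene stay as the last step left them, time stands still between calls to the robot, and variables do not carry over. Pictures are saved under pics/ and viewed, and the job is handed in when it is done.

Besides the shell and the picture viewer there is one more tool, called in YAML: its name, and indented under it one key for each argument. send_rows: Moves the arm, as the interface text tells. Its arguments: {"type":"object","properties":{"plan":{"type":"array"},"hand":{"type":"number"},"newtons":{"type":"number"}},"required":["plan"]}

```bash
mkdir -p pics; ls
python3 - <<'E'
from rig import status, optics
import cv2
print(status.observe())
for n in ("scene","top"):
    f=optics.grab_frame(n); print(n,f["mtx"],f["world_to_cam"],[k for k in f])
    cv2.imwrite(f"pics/{n}0.png",cv2.resize(f["img"][:,:,::-1],(768,576),interpolation=cv2.INTER_CUBIC))
    cv2.imwrite(f"{n}0_raw.png",f["img"][:,:,::-1])
E
```

```text
pics
{'time': 0.0, 'joint_pos': array([ 1.15340241e+00,  1.24503353e-01,  1.65170023e+00, -1.54645004e-05,
        1.36753208e+00, -8.25658402e-02]), 'joint_velocities': array([-0.0002746 ,  0.00052589,  0.00158115,  0.00059715,  0.00069393,
       -0.00106726]), 'joint_efforts': array([-2.16917695e-03, -4.23601055e+01, -3.65450943e+01, -1.86695338e-04,
        6.70820780e-03,  1.45628286e-05]), 'position': array([213.36671979, 613.36361281, 252.03861786]), 'tcp_rot': array([-0.52340229, -3.09716083,  0.00326696]), 'ft_force': array([-0.69853279,  0.00892719, -0.37110789]), 'wrist_torque': array([0.01638337, 0.06739112, 0.02398591]), 'opening': 0.9990230945144525}
scene [[457.3761465    0.         254.48499714]
 [  0.         457.3761465  187.79545966]
 [  0.           0.           1.        ]] [[ 6.17413446e-01  7.86314429e-01 -2.25888477e-02 -3.53312404e+02]
 [-5.18988221e-01  4.28752381e-01  7.39474558e-01  2.50629383e+02]
 [ 5.91144537e-01 -4.44838189e-01  6.72805412e-01 -1.40131454e+03]
 [ 0.00000000e+00  0.00000000e+00  0.00000000e+00  1.00000000e+00]] ['img', 'mtx', 'world_to_cam']
top [[348.59254325   0.         249.3769984 ]
 [  0.         348.59254325 194.52815081]
 [  0.           0.           1.        ]] [[ 1.13750290e-01 -9.93506943e-01  2.19673652e-03 -4.62624588e+01]
 [ 9.72072330e-01  1.11752455e-01  2.06365631e-01 -5.83355679e+02]
 [-2.05271178e-01 -2.13387635e-02  9.78472483e-01 -5.64005045e+02]
 [ 0.00000000e+00  0.00000000e+00  0.00000000e+00  1.00000000e+00]] ['img', 'mtx', 'world_to_cam']
```

View pics/scene0.png

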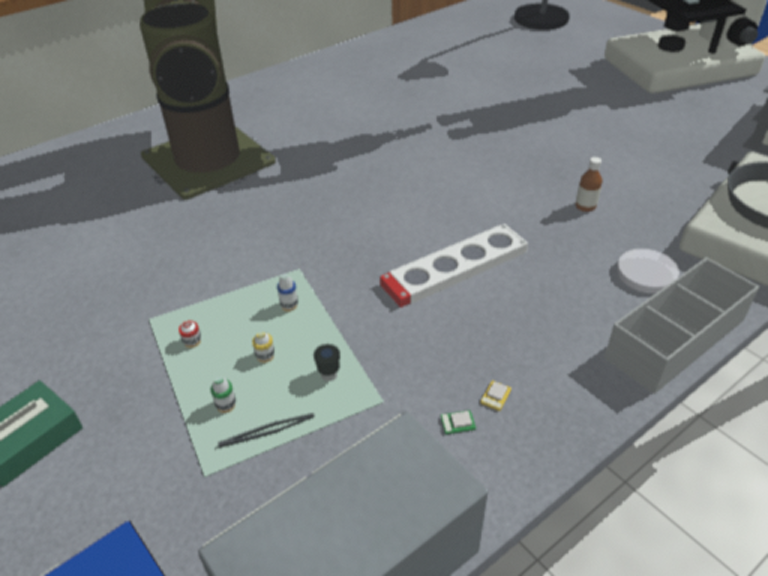

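View pics/top0.png

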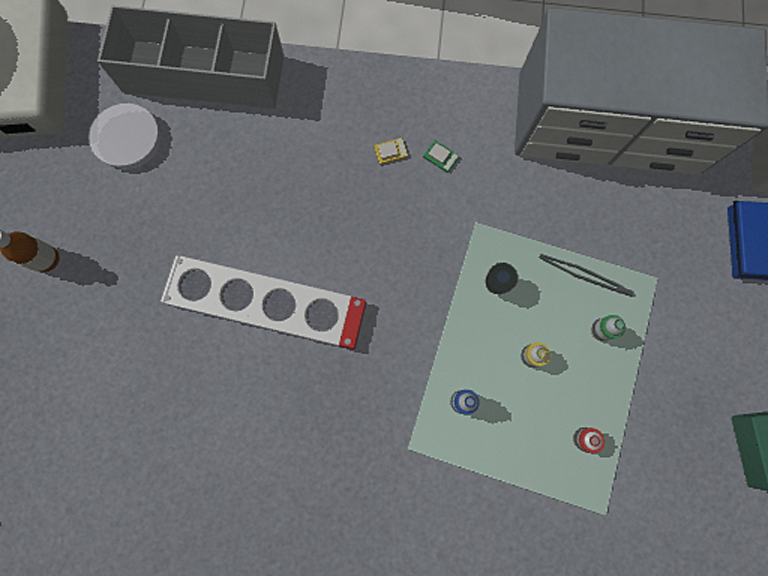

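```bash
cat > h.py <<'E'
import numpy as np, cv2
CAL={}
def cal(f):
    return f["mtx"],f["world_to_cam"]
def proj(f,P):
    P=np.atleast_2d(P).astype(float); K,T=cal(f)
    c=P@T[:3,:3].T+T[:3,3]; q=np.stack([c[:,0],-c[:,1],-c[:,2]],1)@K.T
    return q[:,:2]/q[:,2:]
def back(f,uv,z):
    K,T=cal(f); uv=np.atleast_2d(uv).astype(float)
    q=np.c_[uv,np.ones(len(uv))]@np.linalg.inv(K).T
    d=np.c_[q[:,0],-q[:,1],-q[:,2]]@T[:3,:3]
    o=-T[:3,:3].T@T[:3,3]
    s=(z-o[2])/d[:,2]
    return o+s[:,None]*d
E
python3 - <<'E'
from rig import optics
from h import *
import pickle
fr={n:optics.grab_frame(n) for n in("scene","top")}
pickle.dump(fr,open("fr0.pkl","wb"))
t=fr["top"]["img"][:,:,::-1]; s=fr["scene"]["img"][:,:,::-1]
a=cv2.resize(t[145:345,270:445],None,fx=3,fy=3,interpolation=cv2.INTER_NEAREST)
cv2.imwrite("pics/tz.png",a)
a=cv2.resize(t[160:240,100:260],None,fx=5,fy=5,interpolation=cv2.INTER_NEAREST)
cv2.imwrite("pics/tr.png",a)
a=cv2.resize(s[170:310,95:260],None,fx=4,fy=4,interpolation=cv2.INTER_NEAREST)
cv2.imwrite("pics/sz.png",a)
E
```

```text
(no output)
```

View pics/tz.png

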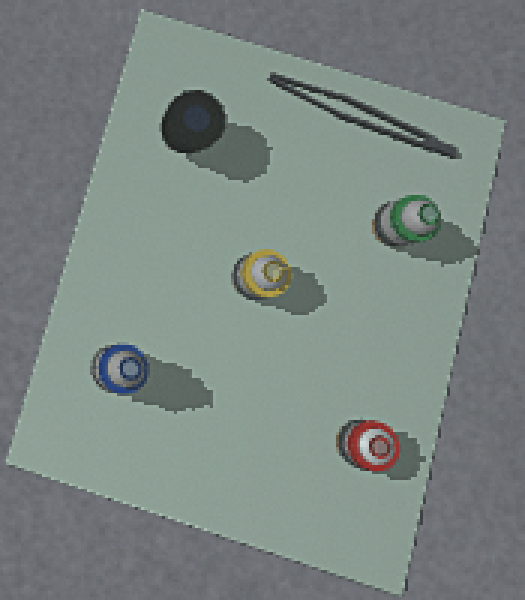

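View pics/sz.png

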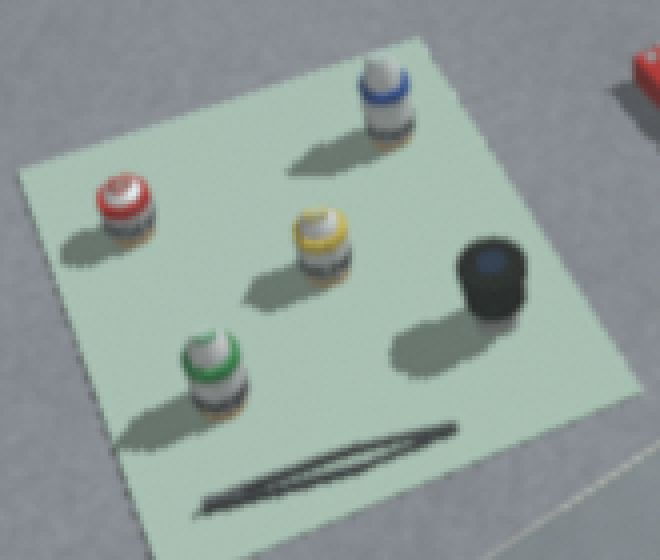

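View pics/tr.png

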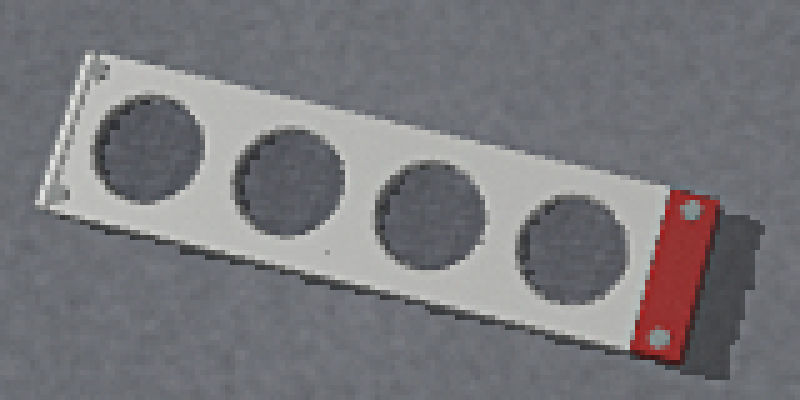

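```bash
cat > det.py <<'E'
from h import *
HT=dict(red=30,yellow=34.5,green=39,blue=43.5)
def mask(img,c):
    h=cv2.cvtColor(img,cv2.COLOR_RGB2HSV); H,S,V=[h[...,i].astype(int) for i in range(3)]
    r={'red':((H<8)|(H>170))&(S>110),'yellow':(H>18)&(H<32)&(S>110),'green':(H>55)&(H<85)&(S>110),'blue':(H>100)&(H<125)&(S>110)}[c]
    return (r&(V>50)).astype(np.uint8)
def rings(f,c,base=3,cand=False):
    m=mask(f["img"],c); out=[]
    # dilation-free: components with hull
    n,l,s,ce=cv2.connectedComponentsWithStats(m)
    for i in range(1,n):
        if s[i,4]<25: continue
        ys,xs=np.nonzero(l==i); 
        pts=np.c_[xs,ys].astype(np.float32)
        hull=cv2.convexHull(pts)
        w=back(f,hull[:,0],base+HT[c])[:,:2].astype(np.float32)
        (x,y),r=cv2.minEnclosingCircle(w)
        out.append((s[i,4],ce[i].round(1),round(x,1),round(y,1),round(r,1)))
    return out
E
python3 - <<'E'
from det import *
import pickle
fr=pickle.load(open("fr0.pkl","rb"))
for n in fr:
  for c in HT:
    print(n,c,[o for o in rings(fr[n],c) if o[4]<30])
f=fr["top"]
# mat corners, rack
img=f["img"]; h=cv2.cvtColor(img,cv2.COLOR_RGB2HSV)
white=((h[...,2]>170)&(h[...,1]<40)).astype(np.uint8)
roi=np.zeros_like(white); roi[160:240,100:260]=1
cs,hi=cv2.findContours(white*roi,cv2.RETR_CCOMP,cv2.CHAIN_APPROX_NONE)
for c,hh in zip(cs,hi[0]):
    if cv2.contourArea(c)>150:
        if hh[3]>=0:
            (x,y),d,a=cv2.fitEllipse(c)
            print("hole",x,y,d,back(f,(x,y),20)[0].round(1))
        else:
            r=cv2.minAreaRect(c); print("rack",back(f,cv2.boxPoints(r),20).round(1))
for n in fr:
    f=fr[n];h=cv2.cvtColor(f["img"],cv2.COLOR_RGB2HSV)
    print(n,h[200,230] if n=='scene' else h[260,300])
    m=((h[...,0]>55)&(h[...,0]<85)&(h[...,1]>25)&(h[...,2]>100)).astype(np.uint8)
    cs,_=cv2.findContours(m,cv2.RETR_EXTERNAL,cv2.CHAIN_APPROX_NONE); c=max(cs,key=cv2.contourArea)
    q=cv2.approxPolyDP(cv2.convexHull(c),6,True)[:,0]; w=back(f,q,3)[:,:2]
    print(w.round(1).tolist(),np.linalg.norm(w-np.roll(w,1,0),axis=1))
E
```

```text
scene red [(np.int32(38), array([125.4, 221.2]), 447.9, -260.8, 13.7)]
scene yellow [(np.int32(35), array([175., 230.]), 543.7, -190.7, 13.0), (np.int32(26), array([336.4, 263.7]), 823.7, 6.5, 13.8)]
scene green [(np.int32(27), array([149.1, 261.7]), 585.8, -277.4, 12.2), (np.int32(30), array([309. , 285.5]), 831.4, -73.6, 13.6)]
scene blue []
top red [(np.int32(105), array([393., 293.]), 442.1, -253.6, 14.9)]
top yellow [(np.int32(100), array([258.8, 102. ]), 780.6, 21.8, 22.9), (np.int32(86), array([357.3, 236. ]), 536.6, -184.3, 14.4)]
top green [(np.int32(76), array([291.7, 105.6]), 778.5, -44.1, 22.7), (np.int32(61), array([405.1, 217.5]), 580.0, -270.7, 14.4)]
top blue [(np.int32(82), array([309.2, 267.3]), 470.3, -100.9, 14.4)]
rack [[549.  283.6  20. ]
 [613.  281.3  20. ]
 [584.5  51.5  20. ]
 [522.1  58.2  20. ]]
hole 213.91757202148438 209.53176879882812 (23.58333396911621, 24.29184913635254) [556.9  84.9  20. ]
hole 185.44923400878906 202.64730834960938 (23.317834854125977, 24.49176597595215) [563.8 140.4  20. ]
hole 157.02342224121094 195.87969970703125 (23.145597457885742, 24.450939178466797) [570.6 196.3  20. ]
hole 129.08998107910156 189.30526733398438 (22.998064041137695, 24.36922264099121) [577.2 251.7  20. ]
scene [104  19 145]
[[410.3, -47.9], [710.7, -109.9], [659.5, -349.7], [361.2, -288.4]] [245.46716697 306.74076676 245.23132463 304.50406491]
top [ 73  29 158]
[[708.0, -103.0], [658.7, -346.3], [356.9, -284.4], [405.9, -42.1]] [308.16014848 248.29314574 308.06407982 247.17230928]
```

send_rows:
  plan:
    - [0.022,-0.04,0,0,0,-0.136]
    - [0.044,-0.08,0,0,0,-0.271]
    - [0.066,-0.12,0,0,0,-0.407]
    - [0.088,-0.16,0,0,0,-0.543]
    - [0.11,-0.2,0,0,0,-0.679]
    - [0.132,-0.24,0,0,0,-0.814]
    - [0.154,-0.28,0,0,0,-0.95]
    - [0.176,-0.32,0,0,0,-1.086]
    - [0.198,-0.36,0,0,0,-1.221]
    - [0.22,-0.4,0,0,0,-1.357]
  hand: 1
  newtons: 30

```text
time: 1.2
position: [434.0, 212.1, 253.4]
tcp_rot: [2.357, 2.077, 0.001]
ft_force: [0.6, 0.3, -1.0]
opening: 1.003
```

send_rows:
  plan:
    - [0.004,-0.045,-0.01,0,0,0]
    - [0.008,-0.09,-0.02,0,0,0]
    - [0.012,-0.135,-0.03,0,0,0]
    - [0.016,-0.18,-0.04,0,0,0]
    - [0.02,-0.22,-0.05,0,0,0]
    - [0.025,-0.25,-0.06,0,0,0]
    - [0.03,-0.28,-0.08,0,0,0]
    - [0.034,-0.3,-0.1,0,0,0]
    - [0.036,-0.312,-0.11,0,0,0]
    - [0.036,-0.312,-0.11,0,0,0]

```text
time: 2.2
position: [468.6, -98.7, 141.6]
tcp_rot: [-2.351, -2.079, 0.003]
ft_force: [0.1, -0.8, -0.9]
opening: 1.002
```

Run:
```python
from rig import optics,status
from h import *
s=status.observe(); print(s["time"],s["position"],s["tcp_rot"],s["opening"],s["joint_pos"])
from scipy.spatial.transform import Rotation as R
print(R.from_rotvec(s["tcp_rot"]).as_matrix().round(4))
for n in("scene","top"):
    f=optics.grab_frame(n); im=f["img"][:,:,::-1].copy()
    M=R.from_rotvec(s["tcp_rot"]).as_matrix()
    tip=s["position"]+M@[0,0,22]
    im=cv2.resize(im,None,fx=3,fy=3,interpolation=cv2.INTER_CUBIC)
    u=proj(f,[tip,tip+M@[0,42,-13],tip+M@[0,-42,-13]])
    for p in u: cv2.drawMarker(im,tuple(int(v) for v in p*3+1),(0,0,255),0,12,1)
    c=(u[0]*3).astype(int); x0=max(c[0]-400,0); y0=max(c[1]-300,0)
    cv2.imwrite(f"pics/{n}1.png",im[y0:y0+600,x0:x0+800])
    print(n,u,x0,y0)
```

```text
2.2 [468.55107536 -98.65194794 141.56325333] [-2.35126308 -2.07862505  0.00292187] 1.0021395203277768 [-3.19708470e-01 -1.62151870e-01  2.12711694e+00  3.35527111e-05
  1.18038219e+00 -1.96786107e-01]
[[ 1.226e-01  9.924e-01 -3.600e-03]
 [ 9.925e-01 -1.226e-01  1.200e-03]
 [ 8.000e-04 -3.700e-03 -1.000e+00]]
scene [[188.47966235 163.26990328]
 [196.19688022 169.18045287]
 [179.78130408 148.63822886]] 165 189
top [[317.20079204 268.17600364]
 [324.15211112 241.06039113]
 [313.40308348 296.13441128]] 551 504
```

View pics/scene1.png

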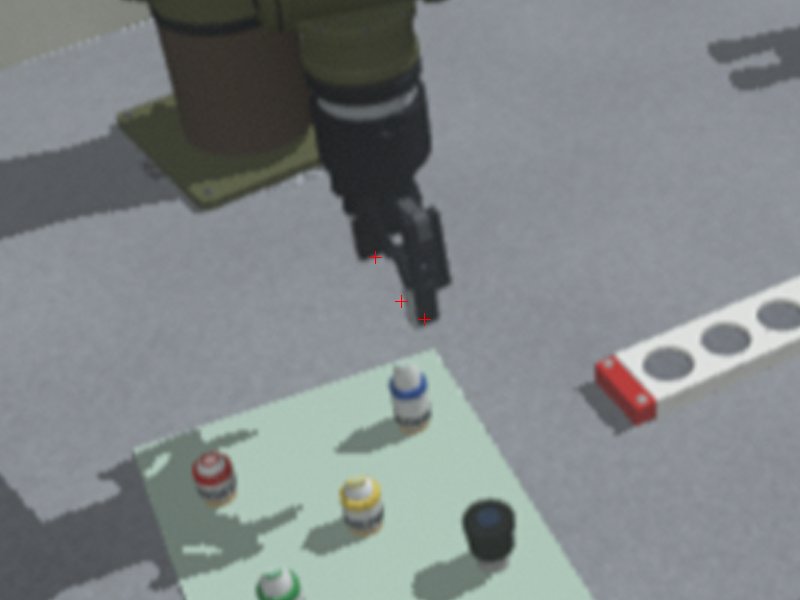

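View pics/top1.png

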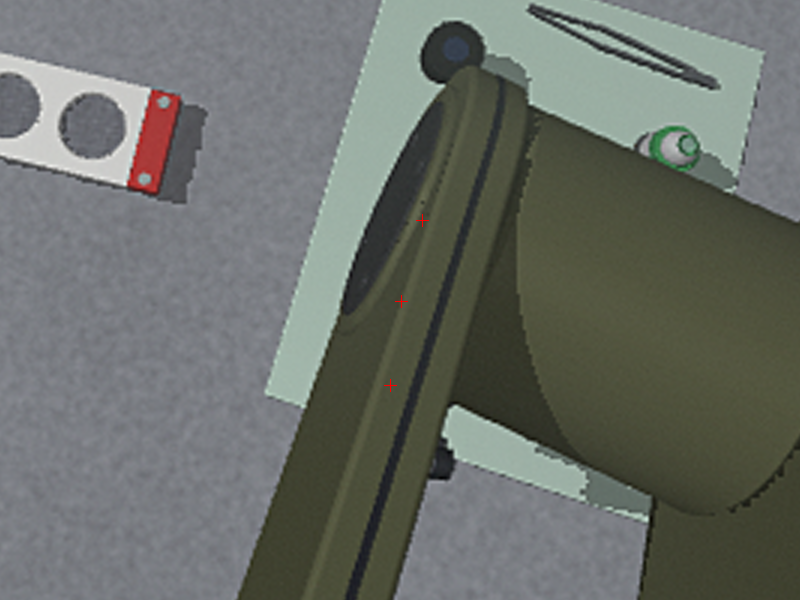

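send_rows:
  plan:
    - [0.003,-0.005,-0.02,0,0,0]
    - [0.003,-0.005,-0.045,0,0,0]
    - [0.003,-0.005,-0.065,0,0,0]
    - [0.003,-0.005,-0.08,0,0,0]
    - [0.003,-0.005,-0.092,0,0,0]
    - [0.003,-0.005,-0.1,0,0,0]
    - [0.003,-0.005,-0.105,0,0,0]
    - [0.003,-0.005,-0.105,0,0,0]

```text
time: 3.1
position: [472.6, -102.9, 38.2]
tcp_rot: [-2.351, -2.083, 0.0]
ft_force: [0.2, 0.2, -0.1]
opening: 1.005
```

```bash
cat > look.py <<'E'
import sys
from rig import optics,status
from h import *
from scipy.spatial.transform import Rotation as R
s=status.observe(); print(round(s["time"],2),s["position"].round(1),s["ft_force"].round(1),round(s["opening"],3))
nm=sys.argv[1]; f=optics.grab_frame("scene")
import pickle; pickle.dump(f,open(f"f_{nm}.pkl","wb"))
M=R.from_rotvec(s["tcp_rot"]).as_matrix(); print(M[:,2].round(4))
c=proj(f,[s["position"]])[0]; k=5
x0=int(np.clip(c[0]-60,0,392)); y0=int(np.clip(c[1]-50,0,284))
im=cv2.resize(f["img"][y0:y0+100,x0:x0+120,::-1],None,fx=k,fy=k,interpolation=cv2.INTER_CUBIC)
cv2.imwrite(f"pics/{nm}.png",im); print(x0,y0)
E
python3 look.py b1
```

```text
3.1 [ 472.6 -102.9   38.2] [ 0.2  0.2 -0.1] 1.005
[-3.e-04  1.e-04 -1.e+00]
132 142
```

View pics/b1.png

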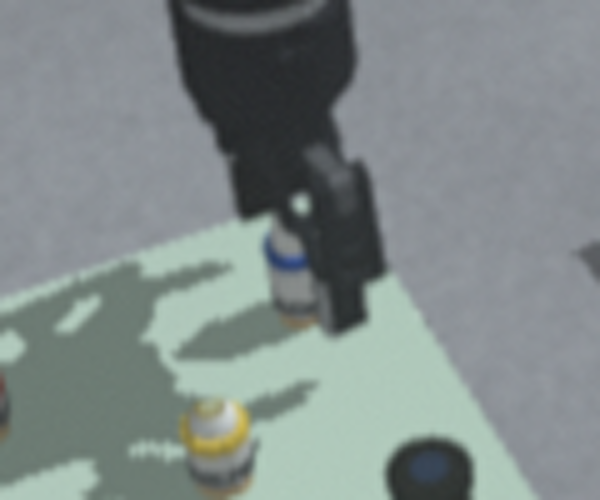

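```bash
cat > ov.py <<'E'
import sys,pickle
from h import *
def circ(x,y,z,r): 
    a=np.linspace(0,2*np.pi,40); return np.c_[x+r*np.cos(a),y+r*np.sin(a),0*a+z]
def draw(f,curves,box,k,fn):
    x0,y0,w,h=box
    im=cv2.resize(f["img"][y0:y0+h,x0:x0+w,::-1],None,fx=k,fy=k,interpolation=cv2.INTER_CUBIC)
    for P,col in curves:
        u=((proj(f,P)-[x0,y0]+0.5)*k).astype(np.int32)
        cv2.polylines(im,[u],False,col,1,cv2.LINE_AA)
    cv2.imwrite(fn,im)
def obj(x,y,b,H,bar):
    return [circ(x,y,b,12.5),circ(x,y,b+6,14),circ(x,y,b+bar,14),circ(x,y,b+H,6.5)]
E
python3 - <<'E'
from ov import *
f=pickle.load(open("f_b1.pkl","rb")); C=[]
for c in obj(470.3,-100.9,3,63,43.5): C.append((c,(0,0,255)))
for c in obj(474,-107,3,63,43.5): C.append((c,(0,255,0)))
c=np.array([472.6,-102.9]); yd=np.array([.992,-.1226]); xd=np.array([.1226,.992])
for s in (1,-1):
    q=[]
    for a,b in ((42,11),(57,11),(57,-11),(42,-11),(42,11)):
        q.append([*(c+s*yd*a+xd*b),38.2-22+13])
    C.append((np.array(q),(255,255,0)))
draw(f,C,(142,170,80,60),9,"pics/ov1.png")
E
```

```text
(no output)
```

View pics/ov1.png

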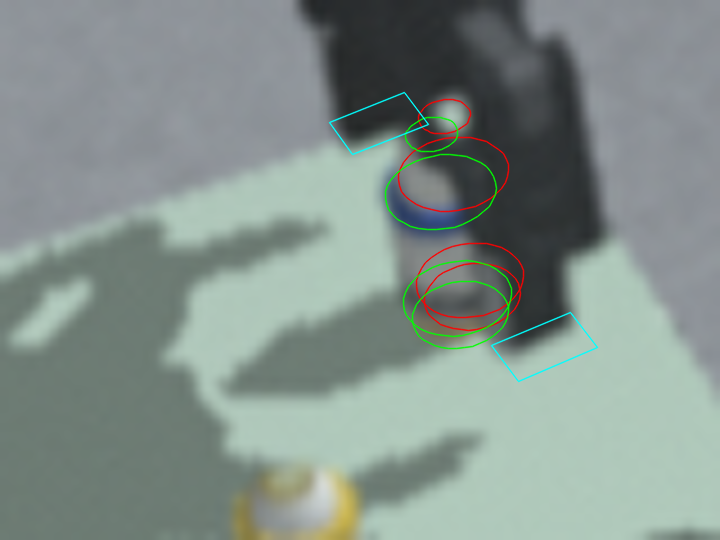

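send_rows:
  plan:
    - [0.001,-0.003,-0.002,0,0,0]
    - [0.001,-0.003,-0.002,0,0,0]

```text
time: 3.35
position: [474.1, -106.6, 36.8]
tcp_rot: [2.351, 2.082, 0.001]
ft_force: [0.1, -0.9, -0.2]
opening: 1.005
```

send_rows:
  plan:
    - [0,0,0,0,0,0]
    - [0,0,0,0,0,0]
    - [0,0,0,0,0,0]
    - [0,0,0,0,0,0]
    - [0,0,0,0,0,0]
    - [0,0,0,0,0,0]
    - [0,0,0,0,0,0]
  hand: -0.1

```text
time: 4.05
position: [473.6, -106.1, 36.3]
tcp_rot: [2.352, 2.083, -0.0]
ft_force: [-0.6, -0.5, 0.2]
opening: 0.452
```

```bash
python3 look.py b2
```

```text
4.05 [ 473.6 -106.1   36.3] [-0.6 -0.5  0.2] 0.452
[-0. -0. -1.]
131 143
```

View pics/b2.png

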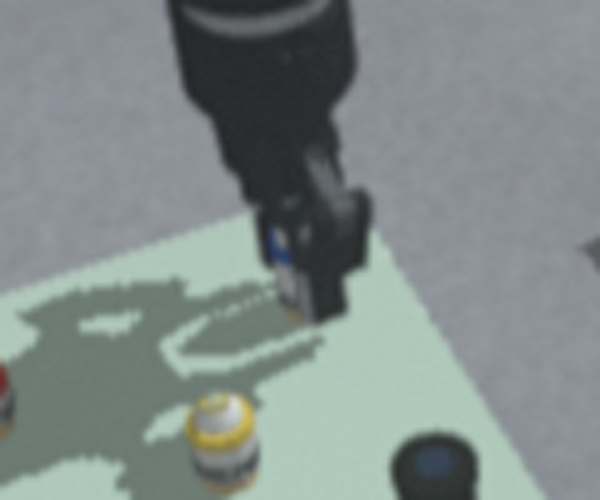

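Run:
```python
from ov import *
f=pickle.load(open("f_b2.pkl","rb")); C=[]
for c in obj(474,-107,3,63,43.5): C.append((c,(0,255,0)))
c=np.array([473.6,-106.1]); yd=np.array([.992,-.1226]); xd=np.array([.1226,.992])
for z,col in((20,(255,255,0)),(26,(255,0,255))):
  for s in (1,-1):
    q=[]
    for a,b in ((19,11),(34,11),(34,-11),(19,-11),(19,11)):
        q.append([*(c+s*yd*a+xd*b),z])
    C.append((np.array(q),col))
draw(f,C,(142,170,80,60),9,"pics/ov2.png")
```

```text
(no output)
```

View pics/ov2.png

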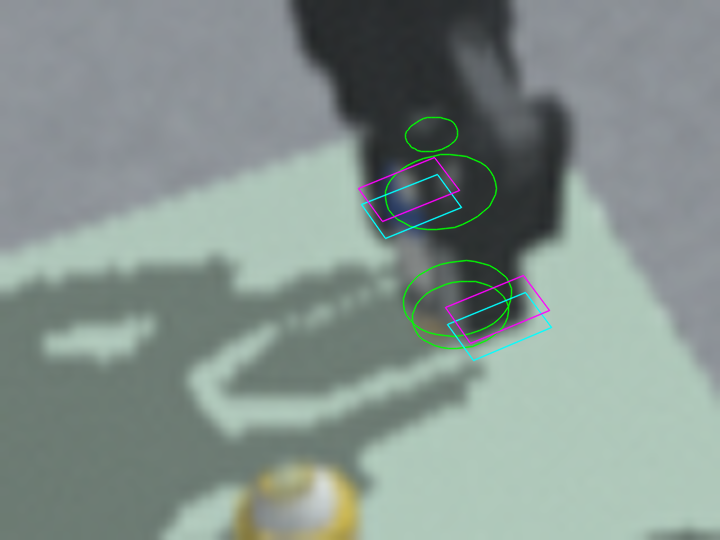

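send_rows:
  plan:
    - [0,-0.002,0,0,0,0]
    - [0,-0.002,0,0,0,0]
    - [0,-0.002,0,0,0,0]
    - [0,-0.002,0,0,0,0]
    - [0,-0.002,0,0,0,0]
    - [0,-0.002,0,0,0,0]
  hand: -1
  newtons: 30

```text
time: 4.7
position: [473.7, -108.2, 36.4]
tcp_rot: [2.351, 2.083, 0.0]
ft_force: [-0.5, -1.7, 0.3]
opening: 0.32
```

```bash
python3 look.py b3
```

```text
4.7 [ 473.7 -108.2   36.4] [-0.5 -1.7  0.3] 0.32
[ 2.e-04 -2.e-04 -1.e+00]
130 144
```

View pics/b3.png

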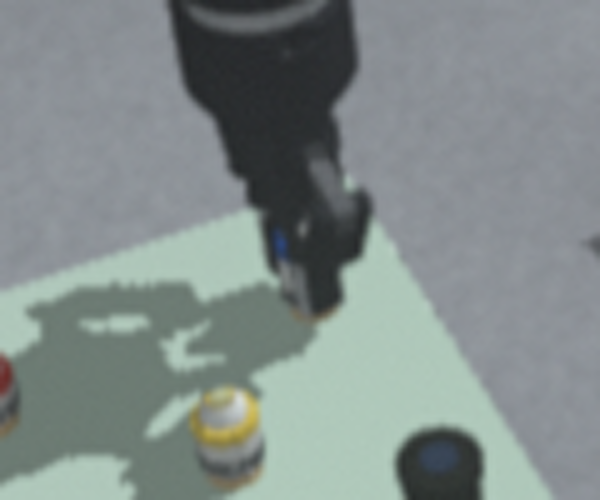

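Run:
```python
from ov import *
f=pickle.load(open("fr0.pkl","rb"))["scene"]
im=f["img"]; h=cv2.cvtColor(im,cv2.COLOR_RGB2HSV)
w=((h[...,2]>165)&(h[...,1]<40)).astype(np.uint8); roi=np.zeros_like(w); roi[140:210,240:360]=1
cs,hi=cv2.findContours(w*roi,cv2.RETR_CCOMP,cv2.CHAIN_APPROX_NONE)
for c,hh in zip(cs,hi[0]):
    if hh[3]>=0 and cv2.contourArea(c)>60:
        e=cv2.fitEllipse(c); print(e,back(f,e[0],20)[0].round(1))
C=[]
t=np.array([[556.9,84.9],[563.8,140.4],[570.6,196.3],[577.2,251.7]])
for p in t:
    C.append((circ(*p,20,21),(0,0,255)))
    C.append((circ(*(p+[3.4,-6.5]),20,21),(0,255,0)))
draw(f,C,(250,145,110,65),7,"pics/rk.png")
```

```text
((277.35711669921875, 183.9718780517578), (12.245918273925781, 17.773231506347656), 88.8873519897461) [559.8  79.8  20. ]
((296.6788024902344, 175.58518981933594), (11.487966537475586, 17.592876434326172), 90.61660766601562) [566.4 135.8  20. ]
((315.1241455078125, 167.64512634277344), (11.298249244689941, 17.84563636779785), 91.4991455078125) [573.1 191.2  20. ]
((333.1201477050781, 160.0187225341797), (10.526329040527344, 17.96902084350586), 92.71993255615234) [580.2 246.8  20. ]
```

View pics/rk.png

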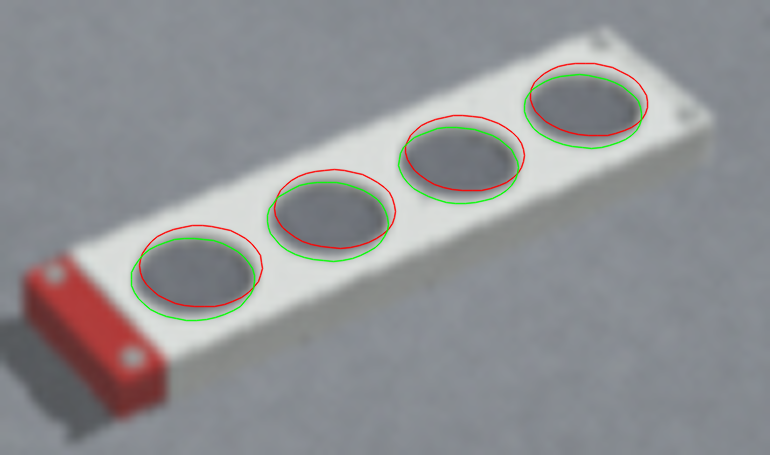

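send_rows:
  plan:
    - [0,0,0.005,0,0,0]
    - [0,0,0.02,0,0,0]
    - [0,0,0.045,0,0,0]
    - [0,0,0.07,0,0,0]
    - [0,0,0.09,0,0,0]

```text
time: 5.25
position: [473.6, -108.0, 127.6]
tcp_rot: [2.351, 2.083, 0.001]
ft_force: [0.1, 0.1, -1.4]
opening: 0.321
```

```bash
python3 look.py b4
```

```text
5.25 [ 473.6 -108.   127.6] [ 0.1  0.1 -1.4] 0.321
[ 5.e-04  1.e-04 -1.e+00]
125 113
```

View pics/b4.png

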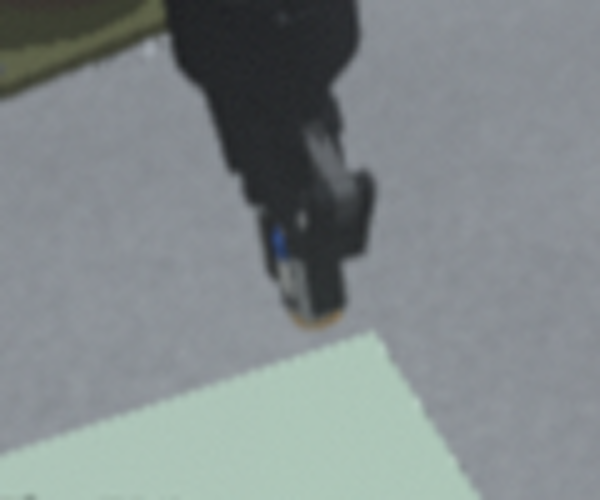

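send_rows:
  plan:
    - [0.006,0.02,0,0,0,0]
    - [0.018,0.06,0,0,0,0]
    - [0.031,0.103,0,0,0,0]
    - [0.044,0.146,0,0,0,0]
    - [0.057,0.19,0,0,0,0]
    - [0.07,0.233,0,0,0,0]
    - [0.083,0.276,0,0,0,0]
    - [0.094,0.313,0,0,0,0]
    - [0.102,0.34,0,0,0,0]
    - [0.1065,0.354,0,0,0,0]

```text
time: 6.3
position: [579.8, 248.1, 125.3]
tcp_rot: [-2.349, -2.085, 0.001]
ft_force: [0.5, -0.4, -1.2]
opening: 0.321
```

send_rows:
  plan:
    - [0,0,-0.01,0,0,0]
    - [0,0,-0.03,0,0,0]
    - [0,0,-0.045,0,0,0]
    - [0,0,-0.055,0,0,0]
    - [0,0,-0.06,0,0,0]
    - [0,0,-0.06,0,0,0]

```text
time: 6.9
position: [579.5, 245.1, 65.3]
tcp_rot: [-2.352, -2.082, 0.003]
ft_force: [0.1, -0.4, -1.5]
opening: 0.319
```

```bash
python3 look.py b5
python3 - <<'E'
from ov import *
f=pickle.load(open("f_b5.pkl","rb"));C=[(circ(580,246,20,21),(0,255,0)),(circ(580,246,34,12.5),(0,0,255))]
draw(f,C,(290,120,80,60),9,"pics/b5o.png")
E
```

```text
6.9 [579.5 245.1  65.3] [ 0.1 -0.4 -1.5] 0.319
[-1.7e-03 -6.0e-04 -1.0e+00]
274 95
```

View pics/b5o.png

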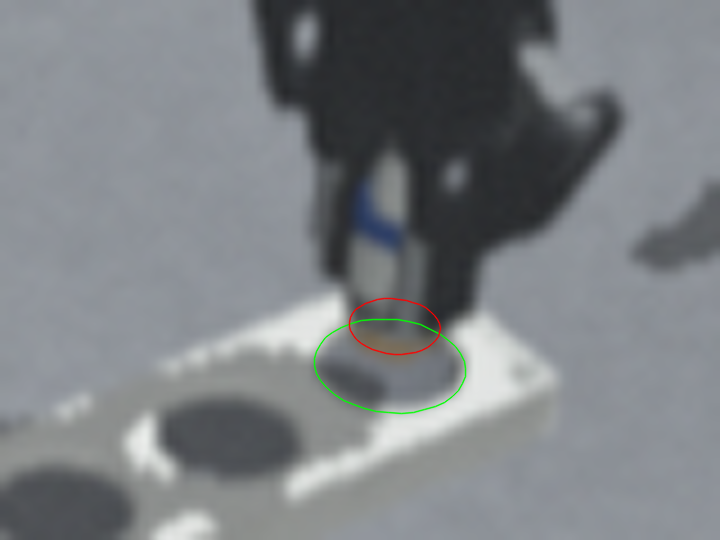

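send_rows:
  plan:
    - [0.0005,0,-0.005,0,0,0]
    - [0.0005,0,-0.009,0,0,0]
    - [0.0005,0,-0.012,0,0,0]
    - [0.0005,0,-0.014,0,0,0]
    - [0.0005,0,-0.015,0,0,0]
    - [0.0005,0,-0.0155,0,0,0]
    - [0.0005,0,-0.0155,0,0,0]

```text
time: 7.65
position: [580.6, 245.9, 50.8]
tcp_rot: [-2.352, -2.083, -0.0]
ft_force: [0.6, -0.5, -1.6]
opening: 0.318
```

send_rows:
  plan:
    - [0,0,-0.0005,0,0,0]
    - [0,0,-0.001,0,0,0]
    - [0,0,-0.001,0,0,0]

```text
time: 7.95
position: [580.6, 245.9, 49.8]
tcp_rot: [-2.352, -2.083, 0.0]
ft_force: [-0.3, -0.4, -1.7]
opening: 0.315
```

send_rows:
  plan:
    - [0,0,-0.0005,0,0,0]
    - [0,0,-0.001,0,0,0]
    - [0,0,-0.001,0,0,0]

```text
time: 8.25
position: [580.7, 245.9, 49.4]
tcp_rot: [-2.352, -2.083, 0.0]
ft_force: [-3.0, -0.6, 4.0]
opening: 0.318
```

send_rows:
  plan:
    - [0,0,0,0,0,0]
    - [0,0,0,0,0,0]
    - [0,0,0,0,0,0]
    - [0,0,0,0,0,0]
    - [0,0,0,0,0,0]
    - [0,0,0,0,0,0]
  hand: 0.6

```text
time: 8.85
position: [580.6, 245.9, 48.8]
tcp_rot: [-2.352, -2.083, 0.0]
ft_force: [0.4, -0.3, -0.0]
opening: 0.802
```

send_rows:
  plan:
    - [0,0,0.015,0,0,0]
    - [0,0,0.045,0,0,0]
    - [0,0,0.08,0,0,0]
    - [0,-0.02,0.1,0,0,0]
    - [-0.008,-0.06,0.1,0,0,0]
    - [-0.016,-0.105,0.1,0,0,0]
    - [-0.024,-0.15,0.1,0,0,0]

```text
time: 9.55
position: [556.6, 94.8, 150.6]
tcp_rot: [2.349, 2.083, 0.003]
ft_force: [0.4, -0.5, -0.6]
opening: 0.8
```

```bash
python3 look.py b6
python3 - <<'E'
from ov import *
from det import *
from rig import optics
f=pickle.load(open("f_b6.pkl","rb"));C=[(circ(580,246,20,21),(0,255,0))]+[(c,(0,0,255)) for c in obj(580,246,16,63,43.5)]
draw(f,C,(290,120,80,60),9,"pics/b6o.png")
g=optics.grab_frame("top"); print(rings(g,"blue",16))
E
```

```text
9.55 [556.6  94.8 150.6] [ 0.4 -0.5 -0.6] 0.8
[ 0.0024  0.     -1.    ]
222 86
[(np.int32(963), array([501.6, 157.8]), 706.3, -434.6, 50.5), (np.int32(215), array([489.9, 163.3]), 699.6, -427.2, 49.3), (np.int32(57), array([124.6, 187.7]), 576.5, 249.2, 13.4)]
```

View pics/b6o.png

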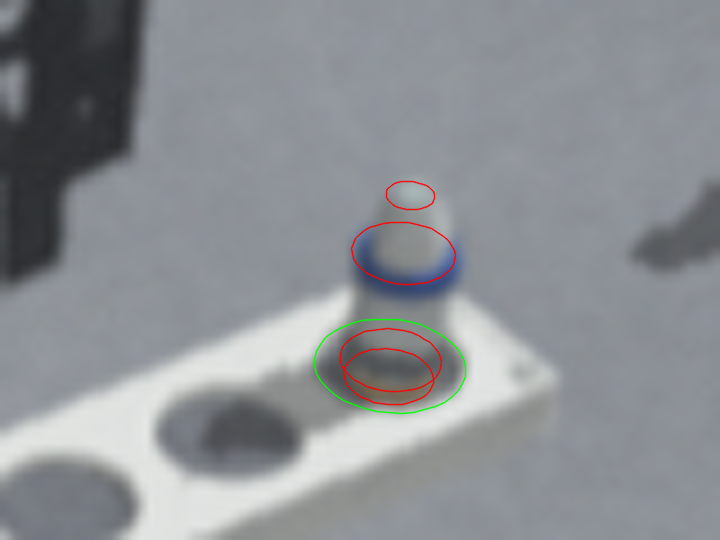

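send_rows:
  plan:
    - [0.003,-0.04,0,0,0,0]
    - [0.006,-0.085,0,0,0,0]
    - [0.009,-0.13,0,0,0,0]
    - [0.012,-0.175,0,0,0,0]
    - [0.016,-0.22,0,0,0,0]
    - [0.019,-0.265,0,0,0,0]
    - [0.022,-0.31,0,0,0,0]
    - [0.025,-0.345,0,0,0,0]
    - [0.027,-0.365,0,0,0,0]
    - [0.027,-0.373,0,0,0,0]

```text
time: 10.65
position: [584.1, -278.5, 149.6]
tcp_rot: [2.353, 2.081, 0.001]
ft_force: [-0.3, 0.2, -0.5]
opening: 0.804
```

send_rows:
  plan:
    - [0,0,-0.015,0,0,0]
    - [0,0,-0.045,0,0,0]
    - [0,0,-0.075,0,0,0]
    - [0,0,-0.095,0,0,0]
    - [0,0,-0.107,0,0,0]
    - [0,0,-0.112,0,0,0]
    - [0,0,-0.112,0,0,0]
    - [0,0,-0.112,0,0,0]

```text
time: 11.45
position: [584.5, -277.1, 38.0]
tcp_rot: [2.35, 2.082, 0.001]
ft_force: [-0.3, -0.3, 0.5]
opening: 0.799
```

```bash
python3 look.py g1
```

```text
11.45 [ 584.5 -277.1   38. ] [-0.3 -0.3  0.5] 0.799
[ 1.7e-03 -9.0e-04 -1.0e+00]
87 210
```

View pics/g1.png

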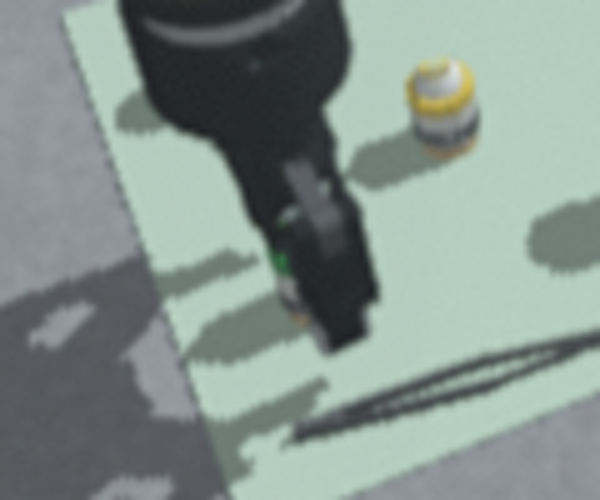

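send_rows:
  plan:
    - [0,0,-0.002,0,0,0]
    - [0,0,-0.003,0,0,0]
    - [0,0,-0.003,0,0,0]
    - [0,0,-0.003,0,0,0]
    - [0,0,-0.003,0,0,0]
    - [0,0,-0.003,0,0,0]
    - [0,0,-0.003,0,0,0]
  hand: -0.15

```text
time: 12.2
position: [583.6, -277.1, 33.9]
tcp_rot: [2.352, 2.083, 0.0]
ft_force: [-1.1, -0.8, 0.3]
opening: 0.421
```

send_rows:
  plan:
    - [0,0,0,0,0,0]
    - [0,0,0,0,0,0]
    - [0,0,0,0,0,0]
    - [0,0,0,0,0,0]
    - [0,0,0,0,0,0]
  hand: -1

```text
time: 12.7
position: [583.7, -277.2, 33.9]
tcp_rot: [2.351, 2.083, 0.0]
ft_force: [-0.6, 0.2, 1.2]
opening: 0.317
```

```bash
python3 look.py g2
```

```text
12.7 [ 583.7 -277.2   33.9] [-0.6  0.2  1.2] 0.317
[ 3.e-04 -1.e-04 -1.e+00]
88 211
```

View pics/g2.png

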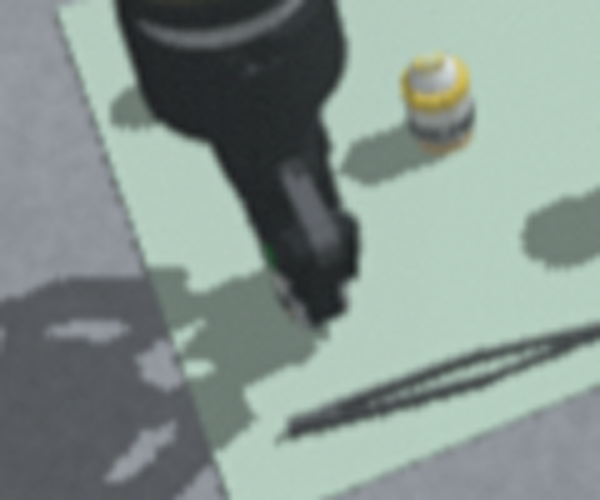

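send_rows:
  plan:
    - [0,0,0.005,0,0,0]
    - [0,0,0.02,0,0,0]
    - [0,0,0.045,0,0,0]
    - [0,0,0.07,0,0,0]
    - [0,0,0.09,0,0,0]
    - [0,0.01,0.1,0,0,0]
    - [-0.001,0.04,0.1,0,0,0]
    - [-0.002,0.085,0.1,0,0,0]
    - [-0.003,0.13,0.1,0,0,0]
    - [-0.004,0.175,0.1,0,0,0]

```text
time: 13.75
position: [578.8, -99.9, 133.8]
tcp_rot: [-2.352, -2.082, 0.0]
ft_force: [0.7, -0.4, -1.7]
opening: 0.316
```

send_rows:
  plan:
    - [-0.001,0.045,0,0,0,0]
    - [-0.002,0.09,0,0,0,0]
    - [-0.003,0.135,0,0,0,0]
    - [-0.004,0.18,0,0,0,0]
    - [-0.005,0.22,0,0,0,0]
    - [-0.006,0.255,0,0,0,0]
    - [-0.006,0.28,0,0,0,0]
    - [-0.006,0.293,0,0,0,0]
    - [-0.006,0.293,0,0,0,0]

```text
time: 14.65
position: [573.0, 192.3, 133.7]
tcp_rot: [-2.349, -2.086, 0.001]
ft_force: [0.8, -0.6, -0.8]
opening: 0.318
```

send_rows:
  plan:
    - [0,0,-0.01,0,0,0]
    - [0,0,-0.03,0,0,0]
    - [0,0,-0.05,0,0,0]
    - [0,0,-0.062,0,0,0]
    - [0,0,-0.067,0,0,0]
    - [0,0,-0.067,0,0,0]

```text
time: 15.25
position: [573.2, 190.0, 65.8]
tcp_rot: [-2.352, -2.081, 0.003]
ft_force: [-0.0, 0.2, -1.3]
opening: 0.318
```

```bash
python3 look.py g3
python3 - <<'E'
from ov import *
f=pickle.load(open("f_g3.pkl","rb"));C=[(circ(573.5,190.5,20,21),(0,255,0)),(circ(573.5,190.5,35,12.5),(0,0,255))]
draw(f,C,(270,125,80,60),9,"pics/g3o.png")
E
```

```text
15.25 [573.2 190.   65.8] [-0.   0.2 -1.3] 0.318
[-1.8e-03 -5.0e-04 -1.0e+00]
256 103
```

View pics/g3o.png

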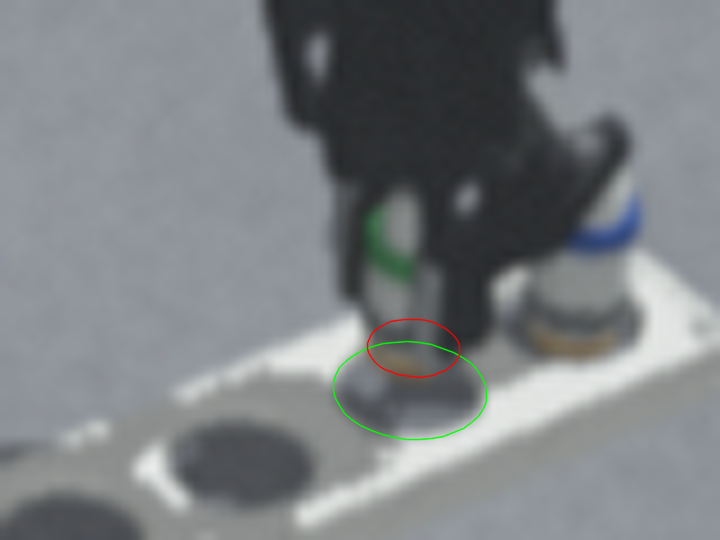

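send_rows:
  plan:
    - [0,0,-0.006,0,0,0]
    - [0,0,-0.011,0,0,0]
    - [0,0,-0.015,0,0,0]
    - [0,0,-0.017,0,0,0]
    - [0,0,-0.018,0,0,0]
    - [0,0,-0.0185,0,0,0]
    - [0,0,-0.0185,0,0,0]

```text
time: 16.0
position: [573.7, 190.9, 48.4]
tcp_rot: [2.352, 2.083, 0.0]
ft_force: [-0.5, 0.2, -1.1]
opening: 0.32
```

send_rows:
  plan:
    - [0,0,-0.0005,0,0,0]
    - [0,0,-0.001,0,0,0]
    - [0,0,-0.001,0,0,0]

```text
time: 16.3
position: [573.6, 190.9, 47.3]
tcp_rot: [-2.352, -2.083, 0.0]
ft_force: [-0.5, -0.8, -1.1]
opening: 0.316
```

send_rows:
  plan:
    - [0,0,-0.0005,0,0,0]
    - [0,0,-0.001,0,0,0]
    - [0,0,-0.001,0,0,0]

```text
time: 16.6
position: [573.7, 190.9, 46.9]
tcp_rot: [2.352, 2.083, -0.0]
ft_force: [-1.9, -0.6, 4.3]
opening: 0.317
```

send_rows:
  plan:
    - [0,0,0,0,0,0]
    - [0,0,0,0,0,0]
    - [0,0,0,0,0,0]
    - [0,0,0,0,0,0]
    - [0,0,0,0,0,0]
    - [0,0,0,0,0,0]
  hand: 0.6

```text
time: 17.2
position: [573.6, 190.9, 46.2]
tcp_rot: [-2.352, -2.083, 0.0]
ft_force: [0.4, -0.4, -0.4]
opening: 0.798
```

send_rows:
  plan:
    - [0,0,0.015,0,0,0]
    - [0,0,0.045,0,0,0]
    - [0,0,0.08,0,0,0]
    - [-0.001,-0.02,0.1,0,0,0]
    - [-0.005,-0.06,0.1,0,0,0]
    - [-0.009,-0.105,0.1,0,0,0]
    - [-0.013,-0.15,0.1,0,0,0]
    - [-0.017,-0.195,0.1,0,0,0]
    - [-0.021,-0.24,0.1,0,0,0]
    - [-0.025,-0.285,0.1,0,0,0]

```text
time: 18.2
position: [548.5, -95.9, 147.9]
tcp_rot: [2.35, 2.082, 0.002]
ft_force: [1.3, -0.2, 0.5]
opening: 0.8
```

```bash
python3 look.py g4
python3 - <<'E'
from ov import *
f=pickle.load(open("f_g4.pkl","rb"));C=[(circ(573.5,190.5,20,21),(0,255,0))]+[(c,(0,0,255)) for c in obj(573.5,190.5,16,54,39)]
draw(f,C,(270,125,80,60),9,"pics/g4o.png")
E
```

```text
18.2 [548.5 -95.9 147.9] [ 1.3 -0.2  0.5] 0.8
[ 2.e-03 -5.e-04 -1.e+00]
148 121
```

View pics/g4o.png

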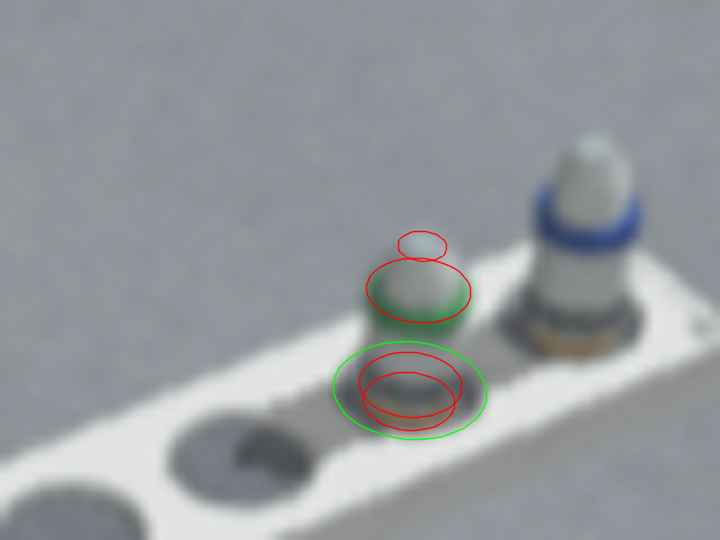

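send_rows:
  plan:
    - [-0.004,-0.04,0,0,0,0]
    - [-0.007,-0.075,0,0,0,0]
    - [-0.008,-0.092,0,0,0,0]
    - [-0.008,-0.097,-0.005,0,0,0]
    - [-0.008,-0.097,-0.03,0,0,0]
    - [-0.008,-0.097,-0.06,0,0,0]
    - [-0.008,-0.097,-0.085,0,0,0]
    - [-0.008,-0.097,-0.102,0,0,0]
    - [-0.008,-0.097,-0.11,0,0,0]
    - [-0.008,-0.097,-0.11,0,0,0]

```text
time: 19.25
position: [539.9, -189.7, 35.0]
tcp_rot: [-2.349, -2.082, 0.001]
ft_force: [1.0, 0.3, 1.0]
opening: 0.802
```

```bash
python3 look.py y1
```

```text
19.25 [ 539.9 -189.7   35. ] [1.  0.3 1. ] 0.802
[-0.0025  0.0014 -1.    ]
114 177
```

View pics/y1.png

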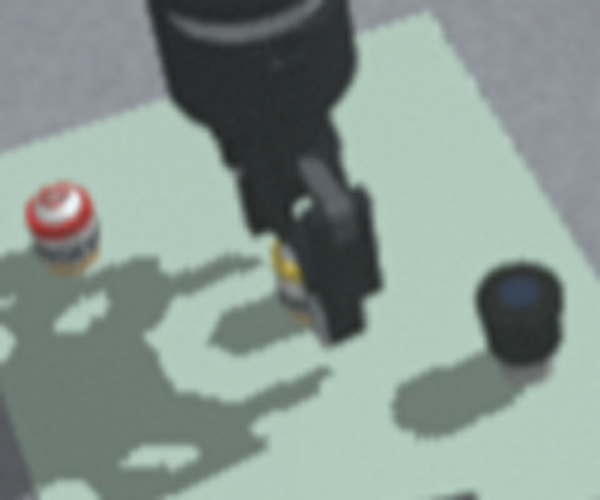

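send_rows:
  plan:
    - [0,0,0,0,0,0]
    - [0,0,0,0,0,0]
    - [0,0,0,0,0,0]
    - [0,0,0,0,0,0]
    - [0,0,0,0,0,0]
    - [0,0,0,0,0,0]
    - [0,0,0,0,0,0]
  hand: -0.15

```text
time: 20.0
position: [540.6, -191.1, 36.3]
tcp_rot: [-2.352, -2.083, 0.0]
ft_force: [-0.3, -0.4, -0.3]
opening: 0.427
```

send_rows:
  plan:
    - [0,0,0,0,0,0]
    - [0,0,0,0,0,0]
    - [0,0,0,0,0,0]
    - [0,0,0,0,0,0]
    - [0,0,0,0,0,0]
  hand: -1

```text
time: 20.5
position: [540.7, -191.2, 36.4]
tcp_rot: [2.352, 2.083, 0.0]
ft_force: [-0.5, -0.2, 0.9]
opening: 0.316
```

```bash
python3 look.py y2
```

```text
20.5 [ 540.7 -191.2   36.4] [-0.5 -0.2  0.9] 0.316
[ 2.e-04 -1.e-04 -1.e+00]
114 177
```

View pics/y2.png

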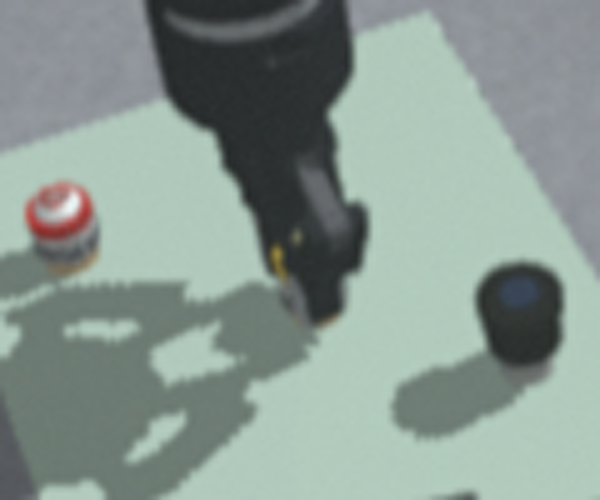

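send_rows:
  plan:
    - [0,0,0.005,0,0,0]
    - [0,0,0.02,0,0,0]
    - [0,0,0.045,0,0,0]
    - [0,0,0.07,0,0,0]
    - [0,0,0.09,0,0,0]
    - [0.001,0.01,0.1,0,0,0]
    - [0.004,0.045,0.1,0,0,0]
    - [0.008,0.09,0.1,0,0,0]
    - [0.011,0.135,0.1,0,0,0]
    - [0.015,0.18,0.1,0,0,0]

```text
time: 21.55
position: [554.9, -8.9, 136.4]
tcp_rot: [-2.352, -2.082, 0.0]
ft_force: [0.2, 0.0, -1.1]
opening: 0.315
```

send_rows:
  plan:
    - [0.004,0.045,0,0,0,0]
    - [0.007,0.085,0,0,0,0]
    - [0.01,0.118,0,0,0,0]
    - [0.0115,0.138,0,0,0,0]
    - [0.0115,0.146,-0.005,0,0,0]
    - [0.0115,0.146,-0.02,0,0,0]
    - [0.0115,0.146,-0.04,0,0,0]
    - [0.0115,0.146,-0.057,0,0,0]
    - [0.0115,0.146,-0.066,0,0,0]
    - [0.0115,0.146,-0.068,0,0,0]

```text
time: 22.55
position: [565.5, 133.7, 65.8]
tcp_rot: [-2.351, -2.08, 0.006]
ft_force: [-0.2, -0.2, -1.8]
opening: 0.314
```

```bash
python3 look.py y3
python3 - <<'E'
from ov import *
f=pickle.load(open("f_y3.pkl","rb"));C=[(circ(567,134.8,20,21),(0,255,0)),(circ(567,134.8,35,12.5),(0,0,255))]
draw(f,C,(250,130,80,60),9,"pics/y3o.png")
E
```

```text
22.55 [565.5 133.7  65.8] [-0.2 -0.2 -1.8] 0.314
[-4.2e-03 -8.0e-04 -1.0e+00]
236 111
```

View pics/y3o.png

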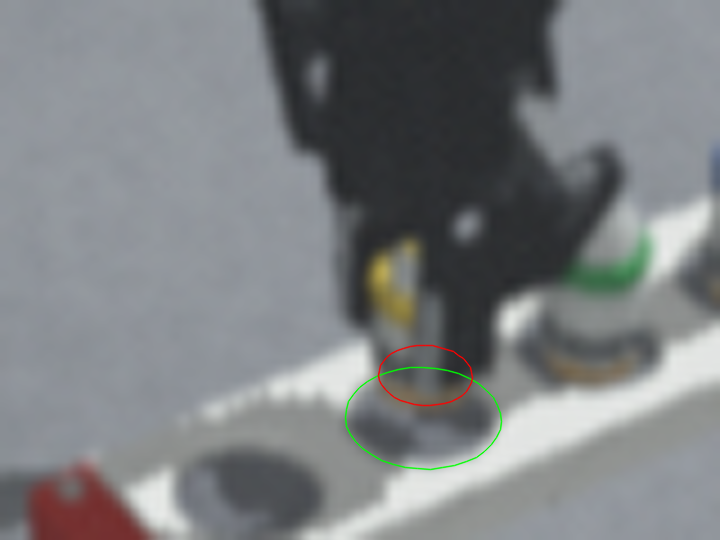

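send_rows:
  plan:
    - [0,0,-0.003,0,0,0]
    - [0,0,-0.009,0,0,0]
    - [0,0,-0.013,0,0,0]
    - [0,0,-0.016,0,0,0]
    - [0,0,-0.0175,0,0,0]
    - [0,0,-0.018,0,0,0]
    - [0,0,-0.018,0,0,0]

```text
time: 23.3
position: [567.1, 134.9, 50.4]
tcp_rot: [2.352, 2.083, 0.0]
ft_force: [0.2, 2.1, -0.4]
opening: 0.317
```

send_rows:
  plan:
    - [0,0,-0.0005,0,0,0]
    - [0,0,-0.001,0,0,0]
    - [0,0,-0.001,0,0,0]

```text
time: 23.6
position: [567.2, 134.9, 49.5]
tcp_rot: [2.352, 2.083, 0.0]
ft_force: [-0.4, 0.2, -1.0]
opening: 0.315
```

send_rows:
  plan:
    - [0,0,-0.0005,0,0,0]
    - [0,0,-0.001,0,0,0]
    - [0,0,-0.001,0,0,0]

```text
time: 23.9
position: [567.3, 135.0, 49.4]
tcp_rot: [-2.351, -2.083, 0.0]
ft_force: [-3.1, -0.1, 6.6]
opening: 0.314
```

send_rows:
  plan:
    - [0,0,0,0,0,0]
    - [0,0,0,0,0,0]
    - [0,0,0,0,0,0]
    - [0,0,0,0,0,0]
    - [0,0,0,0,0,0]
    - [0,0,0,0,0,0]
  hand: 0.6

```text
time: 24.5
position: [567.1, 134.9, 48.3]
tcp_rot: [-2.352, -2.083, 0.0]
ft_force: [-0.6, 0.1, 0.2]
opening: 0.799
```

send_rows:
  plan:
    - [0,0,0.015,0,0,0]
    - [0,0,0.045,0,0,0]
    - [0,0,0.08,0,0,0]
    - [-0.006,-0.02,0.1,0,0,0]
    - [-0.018,-0.06,0.1,0,0,0]
    - [-0.032,-0.105,0.1,0,0,0]
    - [-0.046,-0.15,0.1,0,0,0]
    - [-0.06,-0.195,0.1,0,0,0]
    - [-0.074,-0.24,0.1,0,0,0]
    - [-0.087,-0.285,0.1,0,0,0]

```text
time: 25.5
position: [479.6, -151.8, 149.9]
tcp_rot: [2.35, 2.082, 0.002]
ft_force: [1.1, -0.3, 0.2]
opening: 0.799
```

```bash
python3 look.py y4
python3 - <<'E'
from ov import *
f=pickle.load(open("f_y4.pkl","rb"));C=[(circ(567,134.8,20,21),(0,255,0))]+[(c,(0,0,255)) for c in obj(567,134.8,16,45,34.5)]
draw(f,C,(250,130,80,60),9,"pics/y4o.png")
E
```

```text
25.5 [ 479.6 -151.8  149.9] [ 1.1 -0.3  0.2] 0.799
[ 2.e-03 -8.e-04 -1.e+00]
107 114
```

View pics/y4o.png

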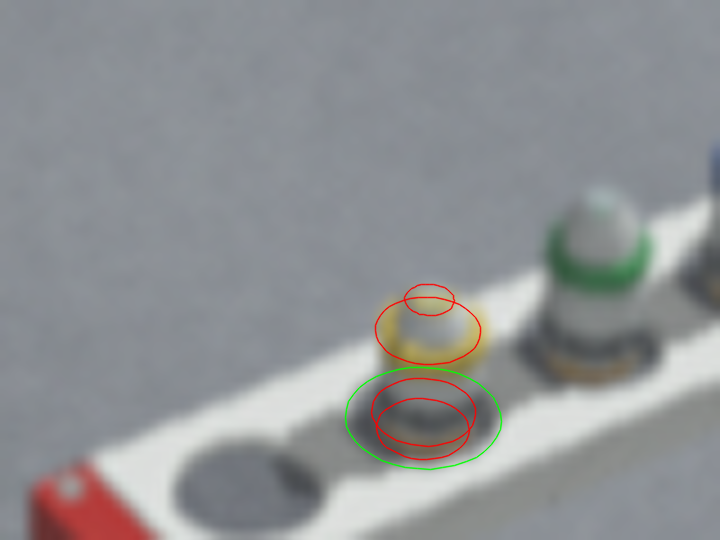

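send_rows:
  plan:
    - [-0.013,-0.042,0,0,0,0]
    - [-0.025,-0.078,0,0,0,0]
    - [-0.032,-0.1,0,0,0,0]
    - [-0.0345,-0.11,0,0,0,0]
    - [-0.0345,-0.11,-0.03,0,0,0]
    - [-0.0345,-0.11,-0.06,0,0,0]
    - [-0.0345,-0.11,-0.085,0,0,0]
    - [-0.0345,-0.11,-0.1,0,0,0]
    - [-0.0345,-0.11,-0.108,0,0,0]
    - [-0.0345,-0.11,-0.108,0,0,0]

```text
time: 26.55
position: [445.5, -259.6, 39.9]
tcp_rot: [-2.35, -2.083, 0.0]
ft_force: [-0.0, -0.5, -0.3]
opening: 0.797
```

```bash
python3 look.py r1
```

```text
26.55 [ 445.5 -259.6   39.9] [-0.  -0.5 -0.3] 0.797
[-1.1e-03  8.0e-04 -1.0e+00]
64 166
```

View pics/r1.png

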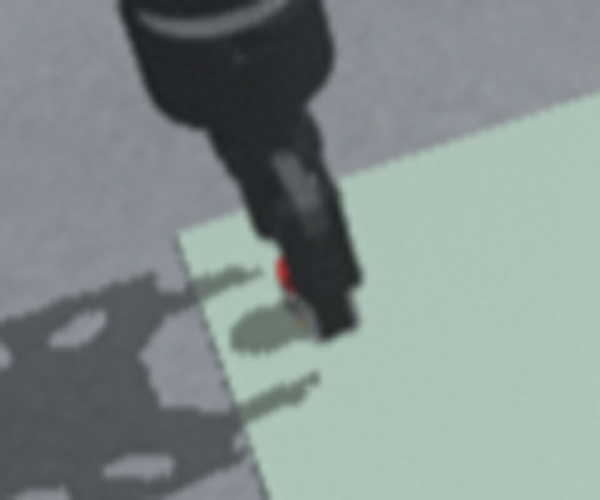

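send_rows:
  plan:
    - [0,0,-0.004,0,0,0]
    - [0,0,-0.007,0,0,0]
    - [0,0,-0.0075,0,0,0]
    - [0,0,-0.0075,0,0,0]

```text
time: 27.0
position: [445.7, -260.2, 33.0]
tcp_rot: [2.352, 2.083, 0.0]
ft_force: [-0.0, -0.6, 0.5]
opening: 0.797
```

send_rows:
  plan:
    - [0,0,0,0,0,0]
    - [0,0,0,0,0,0]
    - [0,0,0,0,0,0]
    - [0,0,0,0,0,0]
    - [0,0,0,0,0,0]
    - [0,0,0,0,0,0]
    - [0,0,0,0,0,0]
  hand: -0.15

```text
time: 27.7
position: [445.6, -260.1, 32.8]
tcp_rot: [-2.352, -2.083, 0.0]
ft_force: [-0.2, 0.6, 1.1]
opening: 0.422
```

send_rows:
  plan:
    - [0,0,0,0,0,0]
    - [0,0,0,0,0,0]
    - [0,0,0,0,0,0]
    - [0,0,0,0,0,0]
    - [0,0,0,0,0,0]
  hand: -1

```text
time: 28.2
position: [445.7, -260.2, 33.0]
tcp_rot: [2.351, 2.083, 0.0]
ft_force: [0.2, 0.9, 0.4]
opening: 0.316
```

```bash
python3 look.py r2
```

```text
28.2 [ 445.7 -260.2   33. ] [0.2 0.9 0.4] 0.316
[ 3.e-04 -2.e-04 -1.e+00]
64 168
```

View pics/r2.png

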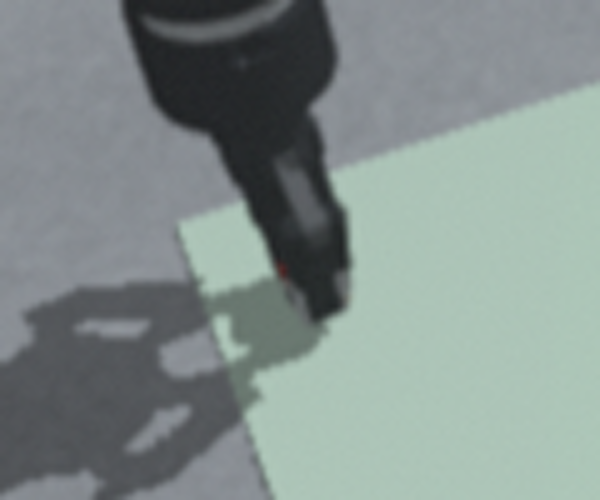

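send_rows:
  plan:
    - [0,0,0.005,0,0,0]
    - [0,0,0.02,0,0,0]
    - [0,0,0.045,0,0,0]
    - [0,0,0.07,0,0,0]
    - [0,0,0.09,0,0,0]
    - [0.003,0.01,0.1,0,0,0]
    - [0.015,0.045,0.1,0,0,0]
    - [0.029,0.087,0.1,0,0,0]
    - [0.044,0.13,0.1,0,0,0]
    - [0.058,0.172,0.1,0,0,0]

```text
time: 29.25
position: [503.5, -85.8, 133.0]
tcp_rot: [-2.352, -2.082, -0.0]
ft_force: [0.5, 0.2, -0.9]
opening: 0.318
```

send_rows:
  plan:
    - [0.014,0.042,0,0,0,0]
    - [0.028,0.084,0,0,0,0]
    - [0.041,0.122,0,0,0,0]
    - [0.051,0.15,0,0,0,0]
    - [0.0565,0.1675,-0.005,0,0,0]
    - [0.0565,0.1675,-0.02,0,0,0]
    - [0.0565,0.1675,-0.04,0,0,0]
    - [0.0565,0.1675,-0.057,0,0,0]
    - [0.0565,0.1675,-0.066,0,0,0]
    - [0.0565,0.1675,-0.068,0,0,0]

```text
time: 30.25
position: [558.4, 78.9, 62.7]
tcp_rot: [-2.35, -2.081, 0.005]
ft_force: [-0.3, -0.4, -1.0]
opening: 0.317
```

```bash
python3 look.py r3
python3 - <<'E'
from ov import *
f=pickle.load(open("f_r3.pkl","rb"));C=[(circ(560.2,79.2,20,21),(0,255,0)),(circ(560.2,79.2,35,12.5),(0,0,255))]
draw(f,C,(235,135,80,60),9,"pics/r3o.png")
E
```

```text
30.25 [558.4  78.9  62.7] [-0.3 -0.4 -1. ] 0.317
[-4.e-03 -3.e-04 -1.e+00]
216 120
```

View pics/r3o.png

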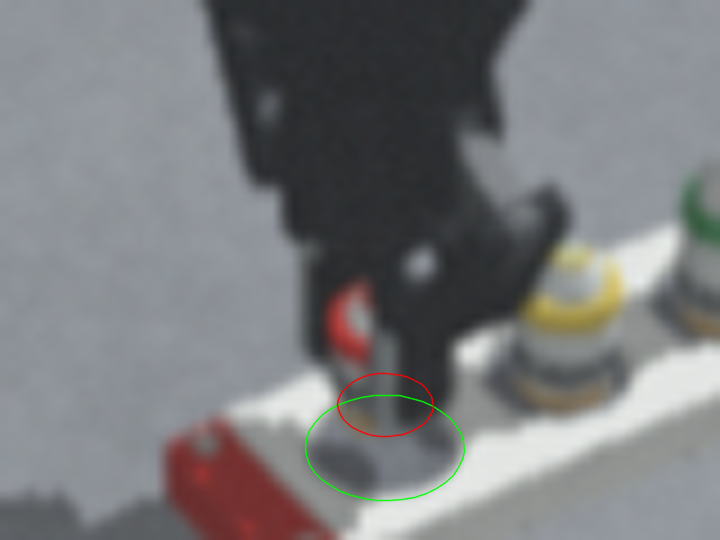

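send_rows:
  plan:
    - [0,0,-0.003,0,0,0]
    - [0,0,-0.009,0,0,0]
    - [0,0,-0.013,0,0,0]
    - [0,0,-0.016,0,0,0]
    - [0,0,-0.0175,0,0,0]
    - [0,0,-0.018,0,0,0]
    - [0,0,-0.018,0,0,0]

```text
time: 31.0
position: [560.2, 79.4, 46.9]
tcp_rot: [2.352, 2.083, 0.0]
ft_force: [-0.2, 0.4, -0.1]
opening: 0.322
```

send_rows:
  plan:
    - [0,0,-0.0005,0,0,0]
    - [0,0,-0.001,0,0,0]
    - [0,0,-0.001,0,0,0]

```text
time: 31.3
position: [560.3, 79.4, 46.0]
tcp_rot: [2.351, 2.083, 0.0]
ft_force: [0.3, -0.2, -0.1]
opening: 0.312
```

send_rows:
  plan:
    - [0,0,-0.0005,0,0,0]
    - [0,0,-0.001,0,0,0]
    - [0,0,-0.001,0,0,0]

```text
time: 31.6
position: [560.3, 79.4, 45.9]
tcp_rot: [-2.352, -2.083, 0.0]
ft_force: [-2.4, 0.7, 6.2]
opening: 0.313
```

Contact with the felt, so I release, rise and clear the view.

send_rows:
  plan:
    - [0,0,0,0,0,0]
    - [0,0,0,0,0,0]
    - [0,0,0,0,0,0]
    - [0,0,0,0,0,0]
    - [0,0,0,0,0,0]
    - [0,0,0,0,0,0]
  hand: 0.6

```text
time: 32.2
position: [560.1, 79.4, 44.7]
tcp_rot: [-2.352, -2.083, 0.0]
ft_force: [-0.4, 0.2, 0.9]
opening: 0.8
```

send_rows:
  plan:
    - [0,0,0.015,0,0,0]
    - [0,0,0.045,0,0,0]
    - [0,0,0.085,0,0,0]
    - [0,0,0.125,0,0,0]
    - [-0.03,-0.02,0.15,0,0,0]
    - [-0.06,-0.05,0.15,0,0,0]
    - [-0.09,-0.08,0.15,0,0,0]
    - [-0.12,-0.11,0.15,0,0,0]
    - [-0.14,-0.13,0.15,0,0,0]
    - [-0.14,-0.13,0.15,0,0,0]

```text
time: 33.2
position: [418.5, -52.2, 195.8]
tcp_rot: [2.354, 2.078, 0.001]
ft_force: [0.4, 1.0, 0.3]
opening: 0.801
```

```bash
python3 look.py end
python3 - <<'E'
from ov import *
from det import *
from rig import optics
f=pickle.load(open("f_end.pkl","rb"))
S=dict(red=(560.2,79.2,36),yellow=(567,134.8,45),green=(573.5,190.5,54),blue=(580,246,63))
C=[]
for c,(x,y,H) in S.items():
    C+=[(circ(x,y,20,21),(0,255,0))]+[(q,(0,0,255)) for q in obj(x,y,16,H,HT[c])]
draw(f,C,(250,125,110,80),7,"pics/endo.png")
g=optics.grab_frame("top")
for c in HT: print(c,[o for o in rings(g,c,16) if o[4]<25])
cv2.imwrite("pics/endt.png",cv2.resize(g["img"][:,:,::-1],(768,576)))
E
```

```text
33.2 [418.5 -52.2 195.8] [0.4 1.  0.3] 0.801
[ 0.0016 -0.001  -1.    ]
130 66
red [(np.int32(88), array([213.2, 206.8]), 558.7, 84.6, 14.5)]
yellow [(np.int32(101), array([258.7, 101.8]), 773.9, 21.5, 22.4), (np.int32(89), array([183. , 199.4]), 565.7, 140.3, 14.5)]
green [(np.int32(76), array([291.6, 105.5]), 771.9, -43.1, 22.2), (np.int32(64), array([154.5, 193.4]), 571.8, 194.8, 14.2)]
blue [(np.int32(77), array([124.9, 185.4]), 579.0, 250.0, 14.5)]
```

View pics/endo.png

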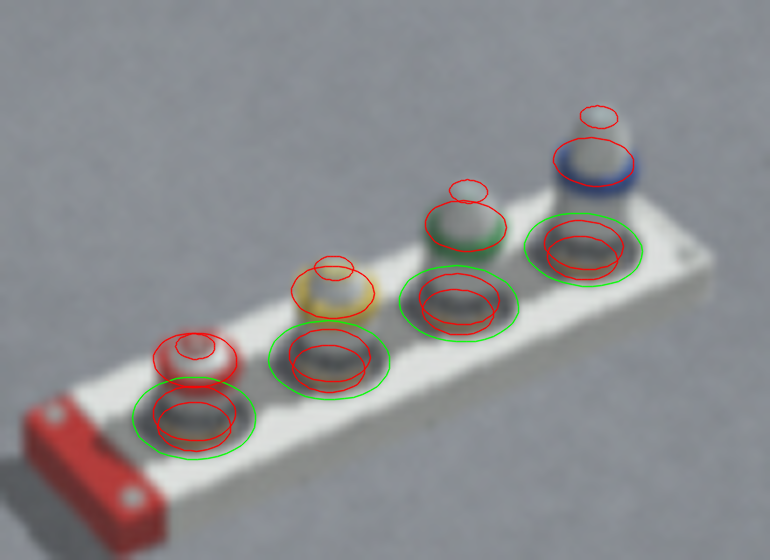

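View pics/endt.png

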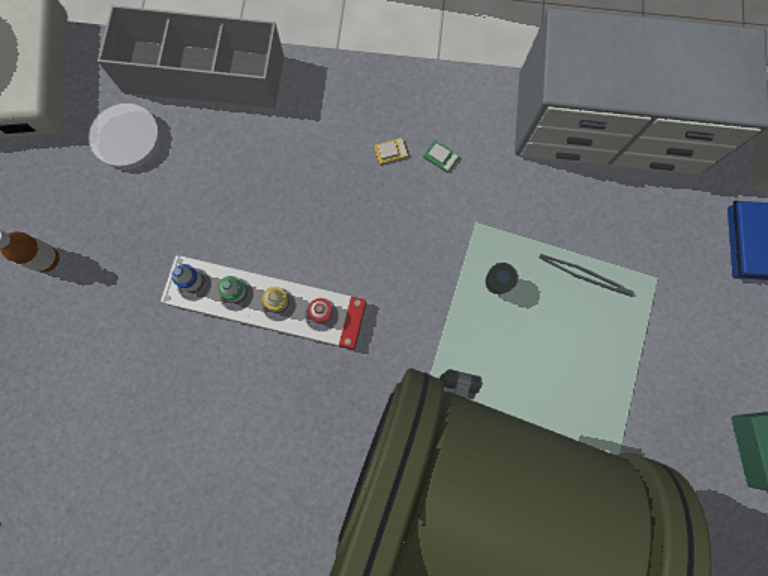

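Run:
```python
from rig import ctrl
print(ctrl.finish_job())
```

```text
the job is handed in; nothing more can be done
None
```

All four objectives are in the rack in order of length: red in the well at the red end, then yellow, green and blue. I handed the job in at about 33 s of the 109 s allowed, and the hand-in gave no verdict.

- **Placing:** I gripped each objective by its barrel at 30 N. I lowered it until the wrist force rose 4–7 N on the felt, then released it.
- **Position:** In the last top picture each ring centre is about 1.7–2.5 mm from its well's centre, against the 12 mm allowed. The scene picture shows all four upright and seated in their wells.
- **Clear of the rack:** The gripper was empty and well away from the rack. The eyepiece and forceps are at the same pixels as at the start.
- **Disagreement:** The two cameras differed by about 3 mm in x and 6 mm in y, more than the stated 2 mm. The grasps fitted the scene camera, so I shifted the top camera's positions to match it.

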